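Shut the materials bay and drop its latch

ROBOT

A 6-joint arm with a two-finger parallel gripper is mounted at the origin on the work surface. World frame = base frame: x ahead of the robot, y to its left, z up, the work surface at z = 0. Lengths are in m, angles in rad, forces in N, time in s.
With the tool pointing down it reaches from about 0.35 to 0.85 m from the base axis. Payload 8.1 kg.
Tool frame: the origin (TCP) lies at the very end of the fingers, on their centre line; the grasp point (between the pads) lies 19 mm behind it; z points along the fingers, y is the line along which they close (so a half turn about z gives the same grasp; the last joint's range is limited). The gripper opens to 93 mm and grips with 3 to 60 N. Pads are 15 mm wide; open, the fingers measure 128 mm over their backs; the gripper's body (75 mm by 188 mm) begins 65 mm behind the grasp point.
Start: joints at [-1.333, 0.13, 1.488, -0, 1.523, -0.085], TCP at [0.19, -0.569, 0.219] pointing down, gripper open.
Joint ranges: [-2.96, 2.96], [-0.89, 2.26], [0.02, 2.5], [-1.34, 4.48], [0, 2.73], [-2.66, 2.66]. Speed limits (rad/s): [2.39, 2.39, 2.79, 3.14, 3.14, 3.14].

INTERFACE

Orientations are given as a rotation vector (axis times angle).
In Python, from plant import monitor, eyes, ticket gives the robot as it stands.
- The arm moves only by the tool arm_command, never from a script. Its argument "deltas" is a list that holds one entry, the list of rows, each a list of 6 numbers: the shift along the world's x, y, z in cm, then the turn, a rotation vector about the world's x, y, z in degrees. In form: [[[tx, ty, tz, rx, ry, rz], ...]]. A call has 1 to 12 rows; each row shifts and turns the commanded pose from where the row before left it; what a row does not reach is not made up. A row lasts 1/12 s, in which the tool goes at most 41.7 mm and 7.16 degrees, less where a joint would pass 70% of its speed; a pose out of reach is approached as far as the arm can. A call is refused whole if a number of a shift passes 4.17 or a number of a turn 7.16, either way. A call with a gripper value outside its range is refused whole. "gripper" is the opening, from -1 (shut) to 1 (fully open), set as the call begins (left out, the last holds). The fingers move at their own pace and stop on an object; "squeeze" is the grip in N (left out, the last holds). Time passes only in rows, so rows that do not move let the fingers close. It gives the time, the measured TCP pose, the force, the opening and the grip force at its end, in the units of the state.
- monitor.read_state(): the state, without advancing time (a new reading comes with each control period).
- eyes.read_camera(name): name is "side" or "top" or "wrist"; returns the picture (384x512x3 uint8, blue, green, red); there is no depth.
- eyes.camera_model(name): a dict with "fx", "fy", "cx", "cy" (pixels), "k1" (the pictures are not rectified: a ray, as slopes to the right and down, at radius r is drawn at 1 + k1 r^2 times it, then the intrinsics apply), "rvec" (rotation vector, rad) and "tvec" (3), from world to camera coordinates, as OpenCV has them. Camera axes: x right, y down, z forward; pixel columns grow to the right and rows downward; lengths in m; the calibration is good to about 2 mm. A picture is of the moment at which its call begins: read the wrist's pose just before it. camera_model takes no time and is no camera call; for the wrist camera it gives the pose at the moment of the call.
- ticket.close_job(): hands the job in; it is judged then, once.
The state is a dict: "t": time; "q": joint angles; "dq": joint speeds; "joint_torque": joint torques, N m; "tool_pos": TCP position; "orientation": TCP orientation; "force": force on the tool from outside, world axes, zero at the start; "wrist_torque": the same for the moment, N m; "opening": finger opening in m; "gripper_force": force on a finger pad.
Only numpy, scipy, OpenCV 4.12 (cv2) and the standard library are available. Lean on these libraries where they do the work, as an engineer would, in place of code of your own. Each camera call takes 0.05 s, during which the arm holds its last target. There are 200 camera calls.

TASK

Shut the materials bay's sliding gate and latch it: lift the steel latch bar by its T-handle so that its nose clears the notched keeper's front lip, run the gate along with the nose over the keeper until it comes to the notch, let the bar drop fully into the notch, and let go of it. The keeper has been shifted along its slots, so feel for the notch gently: never force the nose against the keeper or the post with more than 15 N. Leave the cup, bottle, tape roll and jar where they are.

Things in the scene. Friction and masses are not known exactly. Their poses are not given: they have to be found in the camera images.
- bay: open-topped plywood box, 160 (x) by 370 (y) by 100 mm high, fixed on the table; origin at the centre of its underside, z up, -x its front (towards the robot), y along its front. The right half of the front (y<0) is a fixed panel; the left half is open until the gate covers it. All offsets below are in this frame
- gate (a joint): slide of the wooden front gate (160 wide along y, 100 tall, 10 thick, in the plane x = -82 mm, top at z = 106), in m, growing towards the bay's +y. 0 = open (gate centre y = -90 mm); starts at 0 to 0.04; 0.148 to 0.182 when latched, as the keeper happens to sit (0.165 puts the nose over the keeper mark); end stop 0.20. Slides stiffly (about 2.5 N) and stays where it is left
- bar (a joint): hinge of the latch bar on the gate, in rad: 0 = level, lying on its rubber stop (also when seated in the notch); grows as the free end is lifted; limit 0.7. Falls by its own weight (about 140 g; lifting at the handle takes about 1 N). With the nose resting on top of the keeper it reads about 0.087; 0.12 to 0.16 is a good lift to clear it
- pivot (a point): the bar's hinge axis (parallel to the bay's x), on the gate: 55 mm towards -y from the gate's centre, z = 128 mm; moves with the gate
- knob (a point): middle of the latch bar's T-handle: a white round grip 12 mm thick and 46 mm long, lying along the bay's x, on an 8 mm stem; 130 mm along the bar (+y when level) from the pivot and 50 mm above it (z = 178 mm when level; the bar's top is 45 mm under it). Pinch it from above, fingers closing along the bay's y; it turns between the pads as the bar swings
- nose: downturned nose at the free end of the bar (a steel strip 8 wide, 10 high, ending flush with it); origin on the bar's centre line 195 mm from the pivot. 12 mm long along the bar, 8 thick, tip 27 mm under the origin (z = 101 when level). As the bar sinks the tip swings 2 mm back (-y): a nose only just tipped into the notch hangs on its edge until the gate goes 2 mm further
- post: wooden post 26 by 88 by 92 mm high, at the +y end of the gate's path (origin: centre of its foot, at x = -82, y = 212 mm). The steel keeper is screwed on its top
- keeper_mark (a point): mark on the post's top (x = -82, y = 215, z = 92 mm): nominal middle of the keeper's notch, but the keeper is clamped up to 14 mm either way along y; its true place is not measured. Keeper, 22 mm wide, going +y: front lip, flat top 24 mm long (z = 118); notch 17 mm long (floor z = 100; 5 mm longer than the nose); rear lip, flat top 20 mm long (z = 118). Its walls are upright
- brush_cup: bystander: white cup, 72 mm across, 95 high, origin centre of foot
- small_bottle: bystander: brown glass bottle, 60 mm across, 170 high, origin centre of foot
- tape_roll: bystander: tan roll, 90 mm across, 22 high, lying flat, origin centre of underside
- paint_jar: bystander: jar, 60 mm across, 75 high, origin centre of foot

How it is judged:
On the way, in this order (a step that is already met when the one before it is completed fails the run):
1. the latch bar is lifted as high as the keeper's lip, outside it (value of joint bar above 0.08 rad and value of joint gate below 0.145 m), for 0.1 s.
2. the gate is run home with the bar's nose over the keeper (value of joint gate above 0.145 m), for 0.1 s.
At the end, for the whole second after the job is handed in: the gate is shut (gate joint 0.145 to 0.184 m, which with the bar down can only be in the keeper's notch), the bar lies fully down in the notch (bar joint under 0.025 rad) and is at rest (value of joint gate between 0.145 and 0.184 m and value of joint bar below 0.025 rad and linear speed of nose below 0.01 m/s); the robot touches nothing.
It fails at once if the latch bar's nose is forced against the keeper or post with more than 15 N (contact force between nose and post above 15 N).
It fails at once if the brush cup is shifted by more than 15 mm or tipped (distance of brush_cup from where it was at the start of the episode above 0.015 m or angle between brush_cup's own z axis and vertical above 0.3 rad).
It fails at once if the small bottle is shifted by more than 15 mm or tipped (distance of small_bottle from where it was at the start of the episode above 0.015 m or angle between small_bottle's own z axis and vertical above 0.3 rad).
It fails at once if the tape roll is shifted by more than 15 mm or tipped (distance of tape_roll from where it was at the start of the episode above 0.015 m or angle between tape_roll's own z axis and vertical above 0.3 rad).
It fails at once if the paint jar is shifted by more than 15 mm or tipped (distance of paint_jar from where it was at the start of the episode above 0.015 m or angle between paint_jar's own z axis and vertical above 0.3 rad).
It also fails if it takes over 45 s, if anything falls off the work surface, if the arm or the gripper's body presses on something with over 40 N, if the wrist force passes 120 N, or if a joint passes its speed limit or range.

## Working session

There is one attempt and no reset: what is moved stays moved. The work goes in short steps, Python scripts to look and compute and a tool call to move; the robot and the scene stay as the last step left them, time stands still between calls to the robot, and variables do not carry over. Pictures are saved under pics/ and viewed, at most 10 in all, crops included, and the job is handed in when it is done.

Besides the shell and the picture viewer there is one more tool, called in YAML: its name, and indented under it one key for each argument. arm_command: Moves the arm, as the interface text tells. Its arguments: {"type":"object","properties":{"deltas":{"type":"array"},"gripper":{"type":"number"},"squeeze":{"type":"number"}},"required":["deltas"]}

```bash
mkdir -p pics
cat > h.py <<'E'
import numpy as np,cv2
from plant import monitor,eyes,ticket
def ray(m,px):
    R=cv2.Rodrigues(np.array(m["rvec"],float))[0];t=np.array(m["tvec"],float)
    K=np.array([[m["fx"],0,m["cx"]],[0,m["fy"],m["cy"]],[0,0,1.]])
    u=cv2.undistortPoints(np.array([[px]],float),K,np.array([m["k1"],0,0,0,0.]))[0,0]
    return -R.T@t, R.T@np.array([u[0],u[1],1])
def onz(m,px,z):
    c,d=ray(m,px); return c+d*(z-c[2])/d[2]
def proj(m,P):
    K=np.array([[m["fx"],0,m["cx"]],[0,m["fy"],m["cy"]],[0,0,1.]])
    return cv2.projectPoints(np.array(P,float).reshape(-1,3),np.array(m["rvec"],float),np.array(m["tvec"],float),K,np.array([m["k1"],0,0,0,0.]))[0][:,0]
E
python3 - <<'E'
from h import *
for n in("top","side"):
    im=eyes.read_camera(n);cv2.imwrite(f"pics/{n}0.png",im)
    m=eyes.camera_model(n);print(n,m,ray(m,(256,192))[0])
print(monitor.read_state())
E
```

```text
top {'fx': 387.33838459169124, 'fy': 387.33838459169124, 'cx': 251.19440402546857, 'cy': 186.17221440718686, 'k1': -0.10765316822700352, 'rvec': array([ 2.09967728, -2.10123673,  0.23006893]), 'tvec': array([-0.03232218,  0.56700271,  0.87818178])} [ 0.3578769  -0.03802016  0.98194634]
side {'fx': 360.7844307589564, 'fy': 360.7844307589564, 'cx': 254.45729291381556, 'cy': 183.82953005492988, 'k1': -0.08695843334285679, 'rvec': array([ 0.51203367, -2.64148007,  1.24376946]), 'tvec': array([0.49259194, 0.2398514 , 0.9636166 ])} [0.22109162 0.73066506 0.80372851]
{'t': 0.1, 'q': array([-1.33337912e+00,  1.31081433e-01,  1.48913118e+00, -1.73949872e-05,
        1.52297759e+00, -8.53698963e-02]), 'dq': array([-0.00032806, -0.00115367, -0.00186793,  0.00090562,  0.00144419,
        0.00034007]), 'joint_torque': array([ 2.56320978e-03, -5.61339855e+01, -4.93096983e+01,  7.72124087e-02,
        2.91291723e-02, -2.98138968e-05]), 'tool_pos': array([ 0.19024348, -0.56852633,  0.21771637]), 'orientation': array([-3.09919432e+00, -5.04580015e-01,  2.17694889e-04]), 'force': array([ 0.41691899, -0.18438883, -0.22378378]), 'wrist_torque': array([-0.01059192,  0.05138449,  0.01326757]), 'gripper_force': 0.0, 'opening': 0.09276542766251399}
```

View pics/top0.png

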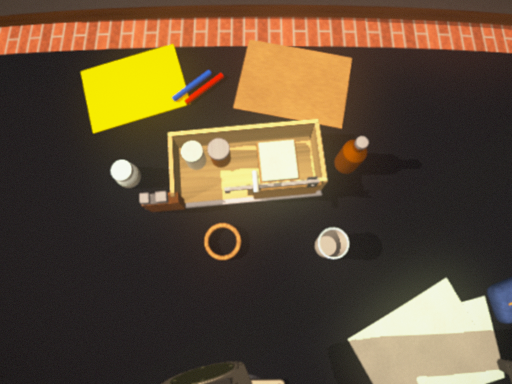

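View pics/side0.png

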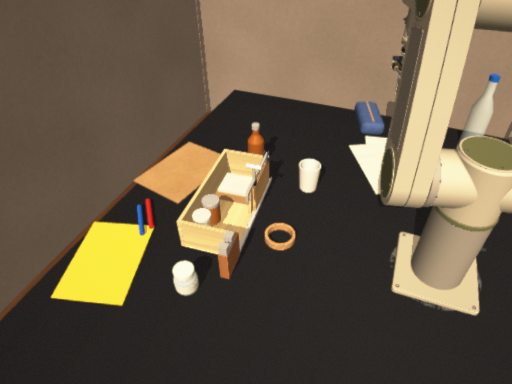

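The top view shows the bay at (170–327, 120–207), with the post and keeper at (160,200), the knob near (255,182), the cup at (332,243), the tape at (222,241), the bottle at (352,155) and the jar at (125,173). I'll zoom in on both views.

Run:
```python
import cv2,numpy as np
a=cv2.imread("pics/top0.png")[110:220,130:340];b=cv2.imread("pics/side0.png")[145:280,170:280]
a=cv2.resize(a,None,fx=3.8,fy=3.8,interpolation=2);cv2.imwrite("pics/topc.png",a)
cv2.imwrite("pics/sidec.png",cv2.resize(b,None,fx=4.4,fy=4.4,interpolation=2))
```

```text
(no output)
```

View pics/topc.png

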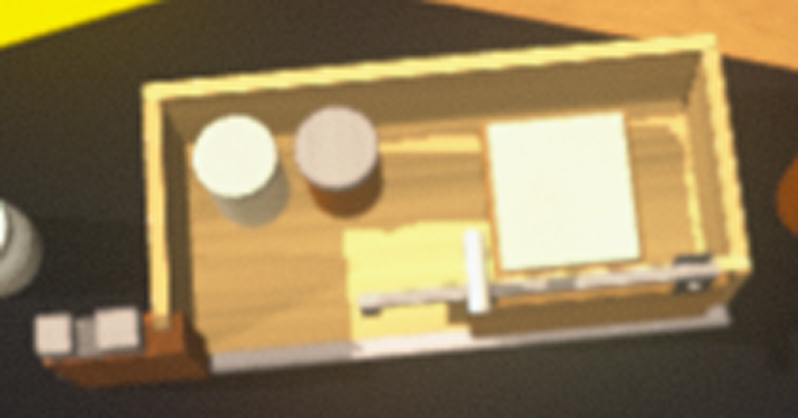

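View pics/sidec.png

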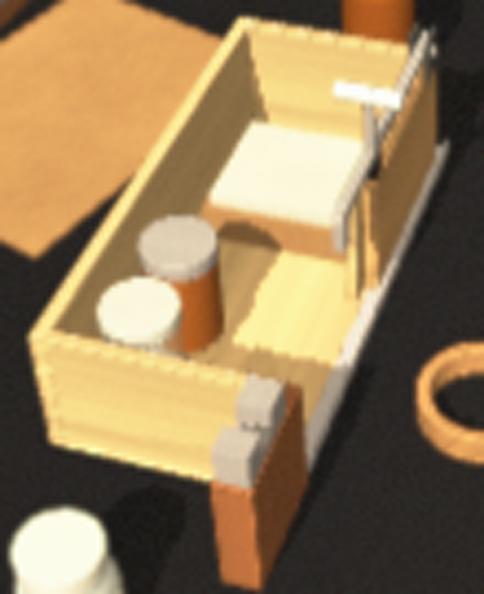

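The crop shows the keeper lips at crop x 36–72 and 96–138, so the notch centre is near x = 84. It also shows the knob at (465–487, 230–310) and the bay's rim corners. Next I convert these to world positions.

Run:
```python
from h import *
mt=eyes.camera_model("top");ms=eyes.camera_model("side")
T=lambda x,y:((x+.5)/3.8-.5+130,(y+.5)/3.8-.5+110)
S=lambda x,y:((x+.5)/4.4-.5+170,(y+.5)/4.4-.5+145)
BL=onz(mt,T(146,87),.1);BR=onz(mt,T(715,38),.1);FR=onz(mt,T(748,268),.1)
print("corners",BL,BR,FR,"len",np.linalg.norm(BL-BR),np.linalg.norm(BR-FR))
ey=(BL-BR)/np.linalg.norm(BL-BR);yaw=np.arctan2(-ey[0],ey[1]);ex=np.array([ey[1],-ey[0],0])
# origin: centre y from BL/BR, x from back edge
O=(BL+BR)/2-ex*.080;O[2]=0
print("yaw deg",np.degrees(yaw),"O",O)
loc=lambda P:np.round(np.array([(P-O)@ex,(P-O)@ey,P[2]])*1e3,1)
for n,f,m,p,z in[("BL",T,mt,(146,87),.1),("BR",T,mt,(715,38),.1),("FR",T,mt,(748,268),.1),
 ("knobfront",T,mt,(478,311),.184),("knobback",T,mt,(474,230),.184),
 ("lipF r",T,mt,(138,328),.118),("lipF l",T,mt,(96,331),.118),("lipR r",T,mt,(72,332),.118),("lipR l",T,mt,(36,335),.118),
 ("noseend",T,mt,(360,302),.133),
 ("S knob b",S,ms,(334,90),.184),("S knob f",S,ms,(398,100),.184),("S lipR near corner L",S,ms,(214,450),.118),("S lipR near R",S,ms,(258,460),.118),("S lipF far L",S,ms,(250,377),.118),("S lipF far R",S,ms,(284,383),.118),("S box nearL",S,ms,(33,335),.1),("S box farL",S,ms,(240,20),.1)]:
    P=onz(m,f(*p),z);print(n,P.round(4),loc(P))
```

```text
corners [0.69281218 0.16927193 0.1       ] [ 0.72526709 -0.19573706  0.1       ] [ 0.57294969 -0.20990532  0.1       ] len 0.36644902366196197 0.15297493806071077
yaw deg 5.081114526963844 O [ 0.62935401 -0.02031784  0.        ]
BL [0.6928 0.1693 0.1   ] [ 80.  183.2 100. ]
BR [ 0.7253 -0.1957  0.1   ] [  80.  -183.2  100. ]
FR [ 0.5729 -0.2099  0.1   ] [ -73.  -183.8  100. ]
knobfront [ 0.5281 -0.0423  0.184 ] [-102.8  -13.   184. ]
knobback [ 0.5746 -0.0402  0.184 ] [-56.3 -15.  184. ]
lipF r [0.5319 0.1621 0.118 ] [-80.9 190.4 118. ]
lipF l [0.5301 0.1877 0.118 ] [-80.5 216.  118. ]
lipR r [0.5295 0.2024 0.118 ] [-79.8 230.7 118. ]
lipR l [0.5276 0.2244 0.118 ] [-79.7 252.8 118. ]
noseend [0.5445 0.0271 0.133 ] [-80.3  54.8 133. ]
S knob b [ 0.5714 -0.0334  0.184 ] [-58.9  -7.8 184. ]
S knob f [ 0.5282 -0.0384  0.184 ] [-102.4   -9.1  184. ]
S lipR near corner L [0.5364 0.2229 0.118 ] [-71.  250.5 118. ]
S lipR near R [0.5102 0.2202 0.118 ] [-97.4 250.2 118. ]
S lipF far L [0.5419 0.1646 0.118 ] [-70.7 191.9 118. ]
S lipF far R [0.5212 0.1615 0.118 ] [-91.6 190.7 118. ]
S box nearL [0.6925 0.168  0.1   ] [ 79.5 182.  100. ]
S box farL [ 0.7256 -0.1957  0.1   ] [  80.4 -183.2  100. ]
```

Both views agree. The bay yaw is 5.1°, the knob is at about (0.55, -0.04), and the keeper notch centre is at bay y ≈ 223, so the latched gate value is about 0.173. I'll move above the knob.

arm_command:
  deltas:
    - [[1.5,2.2,0.06,0,0,-0.56],[1.5,2.2,0.06,0,0,-0.56],[1.5,2.2,0.06,0,0,-0.56],[1.5,2.2,0.06,0,0,-0.56],[1.5,2.2,0.06,0,0,-0.56],[1.5,2.2,0.06,0,0,-0.56],[1.5,2.2,0.06,0,0,-0.56],[1.5,2.2,0.06,0,0,-0.56],[1.5,2.2,0.06,0,0,-0.56],[1.5,2.2,0.06,0,0,-0.56],[1.5,2.2,0.06,0,0,-0.56],[1.5,2.2,0.06,0,0,-0.56]]
  gripper: 0

```text
t: 1.1
tool_pos: [0.3707, -0.3037, 0.2255]
orientation: [-3.125, -0.321, 0.001]
force: [0.7, -0.4, -0.3]
opening: 0.0465
gripper_force: 0.0
```

arm_command:
  deltas:
    - [[1.5,2.2,0.06,0,0,-0.56],[1.5,2.2,0.06,0,0,-0.56],[1.5,2.2,0.06,0,0,-0.56],[1.5,2.2,0.06,0,0,-0.56],[1.5,2.2,0.06,0,0,-0.56],[1.5,2.2,0.06,0,0,-0.56],[1.5,2.2,0.06,0,0,-0.56],[1.5,2.2,0.06,0,0,-0.56],[1.5,2.2,0.06,0,0,-0.56],[1.5,2.2,0.06,0,0,-0.56],[1.5,2.2,0.06,0,0,-0.56],[1.5,2.2,0.06,0,0,-0.56],[0,0,0,0,0,0]]

```text
schema error: expected 1 to 12 rows
```

arm_command:
  deltas:
    - [[1.5,2.2,0.06,0,0,-0.56],[1.5,2.2,0.06,0,0,-0.56],[1.5,2.2,0.06,0,0,-0.56],[1.5,2.2,0.06,0,0,-0.56],[1.5,2.2,0.06,0,0,-0.56],[1.5,2.2,0.06,0,0,-0.56],[1.5,2.2,0.06,0,0,-0.56],[1.5,2.2,0.06,0,0,-0.56],[1.5,2.2,0.06,0,0,-0.56],[1.5,2.2,0.06,0,0,-0.56],[1.5,2.2,0.06,0,0,-0.56],[1.5,2.2,0.06,0,0,-0.56]]

```text
t: 2.1
tool_pos: [0.5507, -0.0397, 0.2326]
orientation: [-3.138, -0.138, 0.001]
force: [-0.1, 0.5, 0.5]
opening: 0.0464
gripper_force: 0.0
```

Run:
```python
from h import *
im=eyes.read_camera("wrist");m=eyes.camera_model("wrist");cv2.imwrite("pics/w1.png",im)
s=monitor.read_state();print(s["tool_pos"],s["orientation"],s["force"])
print(proj(m,[[.55,-.04,.184],[.5746,-.0402,.184],[.5281,-.0423,.184]]))
print({k:m[k] for k in m}, ray(m,(256,192)))
```

```text
[ 0.55245105 -0.0360811   0.23254935] [-3.13604416e+00 -1.39617542e-01 -1.07115399e-03] [-2.92137318  3.27177279 -0.00413148]
[[258.3022881  211.20765809]
 [261.45435462 181.32594393]
 [258.6487315  236.70488354]]
{'fx': 282.6215246760562, 'fy': 282.6215246760562, 'cx': 255.24066187117663, 'cy': 189.8531723401339, 'k1': -0.024759486588133133, 'rvec': array([-2.17386327,  1.98805833,  0.25452999]), 'tvec': array([-0.08590328,  0.49807036,  0.54025863])} (array([ 0.62251416, -0.03149865,  0.39851827]), array([-0.25610684, -0.02362823, -0.96639325]))
```

View pics/w1.png

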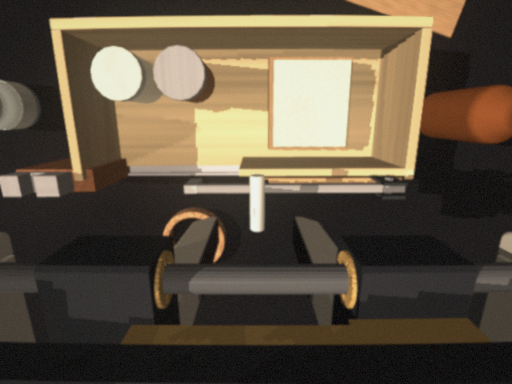

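The wrist view shows the knob at u 250–264, v 176–231, which matches the prediction in y. I'll descend and pinch it.

arm_command:
  deltas:
    - [[0,0,-1,0,0,0],[0,0.1,-1,0,0,0],[0,0,-1,0,0,0],[0,0,-1,0,0,0],[0,0,-1,0,0,0],[0,0,-1,0,0,0],[0,0,-0.8,0,0,0],[0,0,-0.6,0,0,0],[0,0,0,0,0,0],[0,0,0,0,0,0]]

```text
t: 2.98
tool_pos: [0.5502, -0.0401, 0.1588]
orientation: [-3.138, -0.138, 0.001]
force: [0.3, -0.1, -1.0]
opening: 0.0464
gripper_force: 0.0
```

arm_command:
  deltas:
    - [[0,0,0,0,0,0],[0,0,0,0,0,0],[0,0,0,0,0,0],[0,0,0,0,0,0],[0,0,0,0,0,0],[0,0,0,0,0,0],[0,0,0,0,0,0],[0,0,0,0,0,0]]
  gripper: -1
  squeeze: 12

```text
t: 3.65
tool_pos: [0.5505, -0.0402, 0.1592]
orientation: [3.138, 0.138, 0.001]
force: [0.6, -0.2, 0.8]
opening: 0.0115
gripper_force: 12.0
```

The knob is held, with the gate at about 0.002. Next I lift along the arc to about 0.14 rad.

arm_command:
  deltas:
    - [[0.01,-0.1,0.25,0,0,0],[0.01,-0.1,0.25,0,0,0],[0.01,-0.12,0.25,0,0,0],[0.01,-0.12,0.25,0,0,0],[0.01,-0.12,0.25,0,0,0],[0.01,-0.12,0.25,0,0,0],[0.01,-0.12,0.25,0,0,0],[0,0,0,0,0,0],[0,0,0,0,0,0],[0,0,0,0,0,0]]

```text
t: 4.48
tool_pos: [0.5511, -0.0478, 0.1765]
orientation: [-3.138, -0.139, -0.0]
force: [0.4, 1.9, -1.3]
opening: 0.0116
gripper_force: 12.1
```

```bash
cat >> h.py <<'E'
O=np.array([.62935,-.02032,0]);yaw=np.radians(5.08)
ex=np.array([np.cos(yaw),np.sin(yaw),0]);ey=np.array([-np.sin(yaw),np.cos(yaw),0])
def est():
    from scipy.optimize import brentq
    s=monitor.read_state();P=np.array(s["tool_pos"])+[0,0,.019]
    ly=(P-O)@ey*1e3;lx=(P-O)@ex*1e3
    f=lambda a:128+130*np.sin(a)+50*np.cos(a)-P[2]*1e3
    b=brentq(f,-.3,.6);g=ly-(130*np.cos(b)-50*np.sin(b))+145
    F=np.array(s["force"]);print("t %.2f bar %.3f gate %.1f lx %.1f F bay x,y,z %.1f %.1f %.1f"%(s["t"],b,g,lx,F@ex,F@ey,F[2]),s["opening"])
E
python3 - <<'E'
from h import *
est();im=eyes.read_camera("side");cv2.imwrite("pics/s2.png",cv2.resize(im[140:285,160:290],None,fx=4,fy=4,interpolation=2))
E
```

```text
t 4.48 bar 0.139 gate 2.7 lx -80.4 F bay x,y,z 0.6 1.9 -1.3 0.01157846580507404
```

View pics/s2.png

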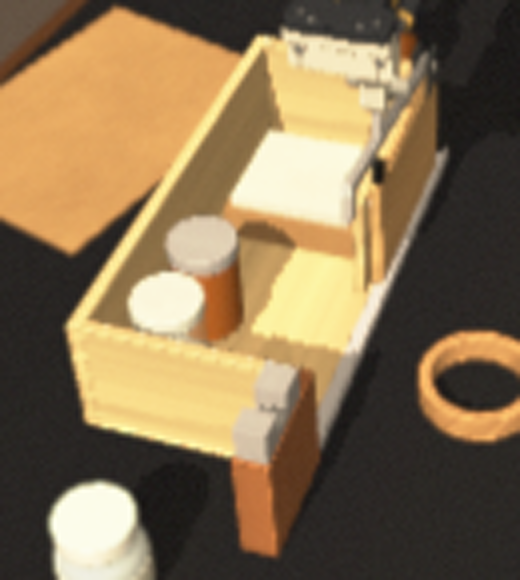

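The bar is lifted and held. I'll slide the gate towards the keeper, watching the forces.

arm_command:
  deltas:
    - [[-0.03,0.3,0,0,0,0],[-0.06,0.65,0,0,0,0],[-0.06,0.65,0,0,0,0],[-0.06,0.65,0,0,0,0],[-0.06,0.65,0,0,0,0],[-0.06,0.65,0,0,0,0],[-0.06,0.65,0,0,0,0],[-0.06,0.65,0,0,0,0],[-0.06,0.65,0,0,0,0],[-0.06,0.65,0,0,0,0],[-0.06,0.65,0,0,0,0],[-0.03,0.3,0,0,0,0]]

```text
t: 5.53
tool_pos: [0.5444, 0.024, 0.1766]
orientation: [-3.138, -0.139, -0.0]
force: [4.0, -3.0, -4.2]
opening: 0.0115
gripper_force: 12.0
```

```bash
python3 -c "
from h import *
est()"
```

```text
t 5.53 bar 0.140 gate 74.9 lx -80.7 F bay x,y,z 3.8 -3.3 -4.2 0.011478740485605808
```

arm_command:
  deltas:
    - [[-0.05,0.6,0,0,0,0],[-0.05,0.65,0,0,0,0],[-0.06,0.65,0,0,0,0],[-0.06,0.65,0,0,0,0],[-0.06,0.65,0,0,0,0],[-0.06,0.65,0,0,0,0],[-0.06,0.65,0,0,0,0],[-0.06,0.65,0,0,0,0],[-0.06,0.65,0,0,0,0],[-0.06,0.65,0,0,0,0],[-0.02,0.3,0,0,0,0],[0,0,0,0,0,0]]

```text
t: 6.53
tool_pos: [0.5382, 0.0918, 0.1766]
orientation: [-3.137, -0.14, 0.0]
force: [1.4, 2.5, -2.2]
opening: 0.0114
gripper_force: 12.1
```

Run:
```python
from h import *
est();m=eyes.camera_model("wrist");im=eyes.read_camera("wrist")
cv2.imwrite("pics/w3.png",cv2.resize(im[130:260,60:320],None,fx=3,fy=3,interpolation=2))
```

```text
t 6.53 bar 0.140 gate 142.9 lx -80.8 F bay x,y,z 1.6 2.4 -2.2 0.011398838437828063
```

View pics/w3.png

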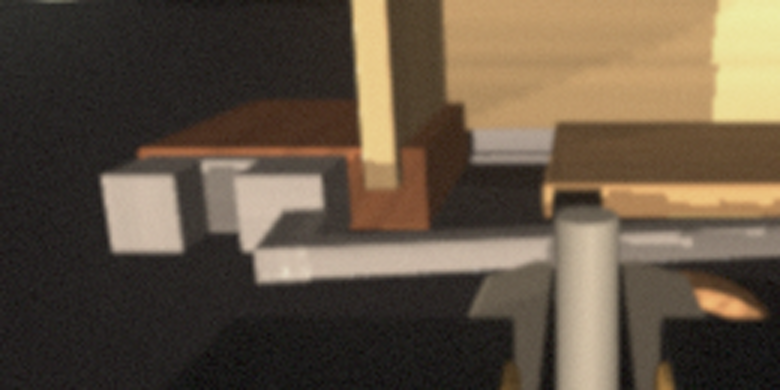

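Run:
```python
from h import *
m=eyes.camera_model("wrist")
loc=lambda P:np.round(np.array([(P-O)@ex,(P-O)@ey,P[2]])*1e3,1)
W=lambda x,y:((x+.5)/3-.5+60,(y+.5)/3-.5+130)
for n,p,z in[("RL",(101,174),.118),("RR",(177,173),.118),("FL",(236,173),.118),("FR",(323,173),.118),("RLf",(110,253),.118),("RRf",(184,252),.118),("FLf",(240,252),.118),
  ("nose top f",(256,283),.128+.201*np.sin(.14)+.005),("nose top b",(253,250),.128+.201*np.sin(.14)+.005)]:
    print(n,loc(onz(m,W(*p),z)))
print("exp bar end y",142.9-145+201*np.cos(.14)-5*np.sin(.14))
```

```text
RL [-66.9 252.2 118. ]
RR [-66.6 230.9 118. ]
FL [-66.6 214.5 118. ]
FR [-66.5 190.5 118. ]
RLf [-89.9 252.9 118. ]
RRf [-89.5 231.7 118. ]
FLf [-89.5 215.8 118. ]
nose top f [-81.8 194.1 161. ]
nose top b [-73.8 194.  161. ]
exp bar end y 196.23569966551887
```

The keeper in the bay frame has its notch at y ≈ 215–231. The bar end in the same image reads about 2 mm less than expected, so the target gate estimate is about 173. I'll run the gate to about 172 with the nose clear of the keeper.

arm_command:
  deltas:
    - [[-0.02,0.2,0,0,0,0],[-0.03,0.35,0,0,0,0],[-0.03,0.35,0,0,0,0],[-0.03,0.35,0,0,0,0],[-0.03,0.35,0,0,0,0],[-0.03,0.35,0,0,0,0],[-0.03,0.35,0,0,0,0],[-0.03,0.3,0,0,0,0],[-0.03,0.3,0,0,0,0],[0,0,0,0,0,0],[0,0,0,0,0,0],[0,0,0,0,0,0]]
  squeeze: 6

```text
t: 7.58
tool_pos: [0.5357, 0.1202, 0.1767]
orientation: [-3.137, -0.139, 0.0]
force: [-1.5, 2.0, -1.0]
opening: 0.0118
gripper_force: 6.0
```

Run:
```python
from h import *
est()
```

```text
t 7.58 bar 0.141 gate 171.5 lx -80.8 F bay x,y,z -1.4 2.1 -1.0 0.011755429613588341
```

arm_command:
  deltas:
    - [[-0.01,0.13,-0.12,0,0,0],[-0.01,0.08,-0.13,0,0,0],[-0.01,0.08,-0.13,0,0,0],[-0.01,0.08,-0.13,0,0,0],[0,0,0,0,0,0],[0,0,0,0,0,0],[0,0,0,0,0,0]]
  squeeze: 4

```text
t: 8.17
tool_pos: [0.5354, 0.1231, 0.1713]
orientation: [3.138, 0.138, -0.0]
force: [-0.2, -1.0, -2.5]
opening: 0.0118
gripper_force: 4.0
```

Run:
```python
from h import *
est()
```

```text
t 8.17 bar 0.097 gate 171.6 lx -80.8 F bay x,y,z -0.3 -1.0 -2.5 0.011811528177516042
```

arm_command:
  deltas:
    - [[0,0.05,-0.1,0,0,0],[-0.01,0.05,-0.1,0,0,0],[0,0.05,-0.1,0,0,0],[-0.01,0.05,-0.1,0,0,0],[0,0,0,0,0,0],[0,0,0,0,0,0],[0,0,0,0,0,0]]

```text
t: 8.75
tool_pos: [0.5353, 0.1255, 0.1675]
orientation: [-3.138, -0.139, -0.0]
force: [-1.0, 1.1, 0.1]
opening: 0.0113
gripper_force: 4.0
```

Run:
```python
from h import *
est()
```

```text
t 8.75 bar 0.066 gate 172.1 lx -80.8 F bay x,y,z -0.9 1.2 0.1 0.011299849878442831
```

There's no clear resistance yet, so I keep lowering.

arm_command:
  deltas:
    - [[0,0.04,-0.1,0,0,0],[-0.01,0.05,-0.1,0,0,0],[0,0.04,-0.1,0,0,0],[0,0.04,-0.1,0,0,0],[0,0,0,0,0,0],[0,0,0,0,0,0],[0,0,0,0,0,0]]

```text
t: 9.33
tool_pos: [0.5353, 0.1274, 0.1637]
orientation: [-3.138, -0.139, -0.001]
force: [-2.1, 4.3, 4.2]
opening: 0.0119
gripper_force: 4.0
```

Run:
```python
from h import *
est();im=eyes.read_camera("wrist");est()
cv2.imwrite("pics/w4.png",cv2.resize(im[130:260,60:320],None,fx=3,fy=3,interpolation=2))
```

```text
t 9.33 bar 0.036 gate 172.4 lx -80.6 F bay x,y,z -1.7 4.4 4.2 0.01191339088216987
t 9.38 bar 0.036 gate 172.4 lx -80.6 F bay x,y,z -1.6 5.0 4.6 0.01177306267034014
```

View pics/w4.png

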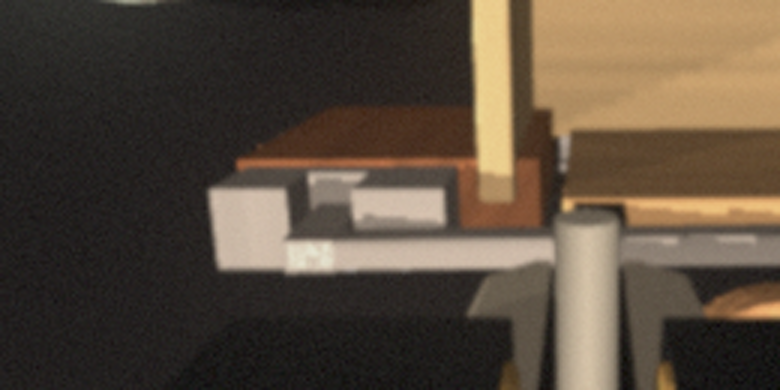

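The bar end is at (287, 238–272), right at the rear lip's edge (290). I'll work out its height from the known x positions of the bar's edges.

Run:
```python
from h import *
m=eyes.camera_model("wrist")
loc=lambda P:np.round(np.array([(P-O)@ex,(P-O)@ey,P[2]])*1e3,1)
W=lambda x,y:((x+.5)/3-.5+60,(y+.5)/3-.5+130)
for b in(0,.036,.06,.087):
    z=.128+.201*np.sin(b)+.005
    print(b,"f",loc(onz(m,W(288,273),z)),"b",loc(onz(m,W(288,238),z)),"exp y",172.4-145+201*np.cos(b)-5*np.sin(b))
for n,p in[("RL",(209,187)),("RR",(290,187)),("FL",(352,187)),("FR",(446,187)),("RLf",(219,270)),("RRf",(290,266))]:print(n,loc(onz(m,W(*p),.118)))
```

```text
0 f [-84.7 228.  133. ] b [-75.6 227.2 133. ] exp y 228.4
0.036 f [-82.  225.3 140.2] b [-73.2 224.5 140.2] exp y 228.089804943657
0.06 f [-80.2 223.5 145.1] b [-71.6 222.7 145.1] exp y 227.7384884945788
0.087 f [-78.1 221.5 150.5] b [-69.8 220.7 150.5] exp y 227.2053437255728
RL [-66.7 252.2 118. ]
RR [-66.7 231.  118. ]
FL [-66.7 214.9 118. ]
FR [-66.7 190.5 118. ]
RLf [-89.6 252.1 118. ]
RRf [-88.4 233.  118. ]
```

The bar is at about 0.035 rad, so the nose is in the notch. It's rubbing the front lip's wall, since the outside force is +y and up. I'll move the gate about 2.5 mm further and then lower.

arm_command:
  deltas:
    - [[-0.01,0.08,0,0,0,0],[-0.01,0.08,0,0,0,0],[0,0.08,0,0,0,0],[0,0,0,0,0,0],[0,0,0,0,0,0],[0,0,0,0,0,0]]

```text
t: 9.88
tool_pos: [0.535, 0.1288, 0.163]
orientation: [3.138, 0.138, -0.0]
force: [2.1, -2.3, -1.7]
opening: 0.0118
gripper_force: 4.0
```

Run:
```python
from h import *
est()
```

```text
t 9.88 bar 0.031 gate 173.6 lx -80.8 F bay x,y,z 1.9 -2.5 -1.7 0.01178755968694299
```

arm_command:
  deltas:
    - [[0,0.05,-0.1,0,0,0],[0,0.05,-0.1,0,0,0],[0,0.04,-0.1,0,0,0],[0,0.03,-0.1,0,0,0],[0,0,0,0,0,0],[0,0,0,0,0,0],[0,0,0,0,0,0]]

```text
t: 10.47
tool_pos: [0.535, 0.1311, 0.1597]
orientation: [-3.138, -0.139, -0.0]
force: [0.1, -2.3, 1.1]
opening: 0.0118
gripper_force: 4.0
```

Run:
```python
from h import *
est()
```

```text
t 10.47 bar 0.005 gate 174.4 lx -80.6 F bay x,y,z -0.1 -2.3 1.1 0.01183647426928816
```

The bar is down at about 0.005 rad with low forces. I'll release it and retreat.

arm_command:
  deltas:
    - [[0,0,0,0,0,0],[0,0,0,0,0,0],[0,0,0,0,0,0],[0,0,0,0,0,0],[0,0,0,0,0,0],[0,0,0,0,0,0],[0,0,0.5,0,0,0],[0,0,1,0,0,0],[0,0,1.5,0,0,0],[0,0,2,0,0,0],[0,0,2,0,0,0],[0,0,1,0,0,0]]
  gripper: 0

```text
t: 11.47
tool_pos: [0.5362, 0.1312, 0.2434]
orientation: [-3.138, -0.139, -0.007]
force: [1.0, -0.1, 0.4]
opening: 0.0466
gripper_force: 0.0
```

arm_command:
  deltas:
    - [[0,0,0.5,0,0,0],[0,0,0,0,0,0],[0,0,0,0,0,0],[0,0,0,0,0,0]]

```text
t: 11.8
tool_pos: [0.5343, 0.1309, 0.243]
orientation: [3.138, 0.138, -0.003]
force: [-0.4, 0.6, -0.0]
opening: 0.0465
gripper_force: 0.0
```

Run:
```python
from h import *
m=eyes.camera_model("wrist");im=eyes.read_camera("wrist");sd=eyes.read_camera("side")
a=cv2.resize(im[130:250,60:300],(600,300),interpolation=2);b=cv2.resize(sd[180:280,190:290],(300,300),interpolation=2)
cv2.imwrite("pics/w5.png",cv2.resize(np.hstack([a,b]),(800,267)))
loc=lambda P:np.round(np.array([(P-O)@ex,(P-O)@ey,P[2]])*1e3,1)
np.save("m5.npy",m,allow_pickle=True);print(monitor.read_state()["force"])
```

```text
[ 0.07494733 -0.62294137  0.25717364]
```

View pics/w5.png

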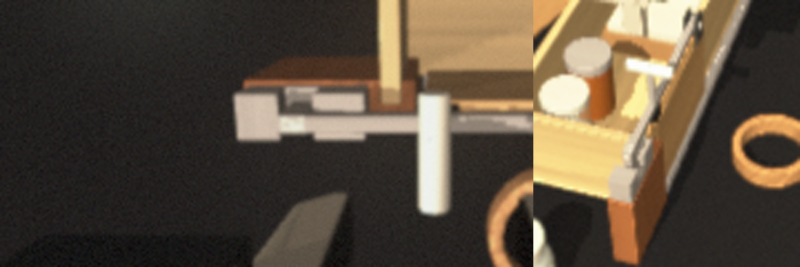

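The bar lies between the keeper lips in both views, with its end at (282, 124). I'll check numerically that it's level.

Run:
```python
from h import *
m=eyes.camera_model("wrist");ims=np.mean([eyes.read_camera("wrist").astype(float) for _ in range(6)],0)
g=cv2.cvtColor(ims.astype(np.uint8),cv2.COLOR_BGR2GRAY).astype(float)
for b in(0,.025,.05,.087):
    print(b,[tuple(proj(m,[O+ex*x+ey*(.0294+l*np.cos(b))+np.array([0,0,.133+l*np.sin(b)])])[0].round(1)) for l in(.005,.06,.20) for x in(-.0818,-.0738)])
for u in(192,198,242,247,258,290,310,330):print(u,g[170:200,u].astype(int))
loc=lambda P:np.round(np.array([(P-O)@ex,(P-O)@ey,P[2]])*1e3,1)
```

```text
0 [(np.float64(376.9), np.float64(188.9)), (np.float64(377.8), np.float64(181.2)), (np.float64(322.8), np.float64(189.0)), (np.float64(323.3), np.float64(181.2)), (np.float64(184.1), np.float64(189.1)), (np.float64(183.6), np.float64(181.3))]
0.025 [(np.float64(377.0), np.float64(189.0)), (np.float64(377.9), np.float64(181.3)), (np.float64(323.2), np.float64(189.4)), (np.float64(323.7), np.float64(181.6)), (np.float64(182.9), np.float64(190.3)), (np.float64(182.4), np.float64(182.5))]
0.05 [(np.float64(377.1), np.float64(189.0)), (np.float64(377.9), np.float64(181.3)), (np.float64(323.6), np.float64(189.7)), (np.float64(324.1), np.float64(181.9)), (np.float64(181.9), np.float64(191.6)), (np.float64(181.3), np.float64(183.6))]
0.087 [(np.float64(377.1), np.float64(189.1)), (np.float64(378.0), np.float64(181.3)), (np.float64(324.3), np.float64(190.3)), (np.float64(324.8), np.float64(182.4)), (np.float64(180.5), np.float64(193.6)), (np.float64(179.9), np.float64(185.5))]
192 [158 149 135 134 130 117  94  78  74  75  78 104 159 197 210 214 216 216
 210 177 117  61  41  39  39  40  40  39
[... 198 characters left out ...]
190 193 196 196
 186 141  79  47  45  44  45  44  44  45  43  43]
247 [ 58  63  76  90  95  95  96  94  94  96 101 119 156 181 190 195 195 196
 187 150 104  85  85  84  82  83  81  82  81  81]
258 [ 80  98 131 182 215 222 223 223 223 223 222 223 222 223 222 221 222 221
 221 221 221 221 220 220 220 220 219 219 218 218]
290 [ 80  78  79  80  94 137 173 177 159 132 107 109 151 179 188 187 171 149
 132  97  59  45  43  42  41  41  41  37  38  40]
310 [ 80  77  79  81  97 142 179 185 164 132 102  89 108 122 128 131 132 135
 129  99  58  41  41  40  38  39  39  39  37  36]
330 [ 80  77  78  75  81 106 129 140 139 127 103 114 156 181 189 193 195 194
 180 131  69  41  36  37  37  36  38  37  36  37]
```

The bar's edges run parallel to the level prediction, giving a bar angle of about 0.007 rad or less. It is seated and released, so I'm handing in.

```bash
python3 -c "
from h import *
print(ticket.close_job())"
```

```text
the job is handed in; nothing more can be done
None
```

The gate is shut and the bar is down in the keeper's notch, with the gate at about 0.173 m and the bar within about 0.01 rad of level. The gripper has let go and moved clear, and the job is handed in; the verdict was not shown.

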